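# Set the seed gauge with its thumbwheel

## Robot

A 7-joint arm with a two-finger parallel gripper is mounted at the origin on a cart in front of the work surface, level with it; the furniture and walls round the work are solid. World frame = base frame: x ahead of the robot, y to its left, z up, the work surface at z = 0. Lengths are in m, angles in rad, forces in N, time in s.
With the tool pointing down it reaches from about 0.425 to 0.925 m from the base axis. Payload 6.8 kg.
Tool frame: the origin (TCP) lies at the very end of the fingers, on their centre line; the grasp point (between the pads) lies 19 mm behind it; z points along the fingers, y is the line along which they close (so a half turn about z gives the same grasp; the last joint's range is limited). The gripper opens to 85 mm and grips with 20 to 120 N. Pads are 22 mm wide; open, the fingers measure 114 mm over their backs; the gripper's body (76 mm by 85 mm) begins 54 mm behind the grasp point. The pads swing forward as they close: fully open they stand 13 mm farther back than shut.
Start: joints at [1.058, 0.477, 0.022, 1.555, -0.011, 1.109, -0.083], TCP at [0.266, -0.62, 0.231] pointing down, gripper open.
Joint ranges: [-2.96, 2.96], [-0.34, 2.1], [-1.41, 1.46], [0.24, 2.44], [-1.37, 4.51], [0.17, 1.92], [-2.96, 2.96]. Speed limits (rad/s): [2.39, 2.39, 3.14, 3.14, 3.14, 3.14, 3.14].

## Interface

Orientations are given as a rotation vector (axis times angle).
In Python, from cell import env, viewer, order gives the robot as it stands.
- The arm moves only by the shell command python3 -m pendant 'ROWS' [FORCE]. ROWS is JSON, a list of rows, each a list of 7 numbers: the shift along the tool's x, y, z in mm, then the turn, a rotation vector about the tool's x, y, z in rad, then the opening, from 0 (shut) to 1 (fully open). In form: [[x, y, z, rx, ry, rz, jaw], ...]. A call has 1 to 12 rows; each row shifts and turns the commanded pose from where the row before left it, along the tool's axes as they then stand; what a row does not reach is not made up. A row lasts 1/8 s, in which the tool goes at most 62.5 mm and 10.7 degrees, less where a joint would pass 70% of its speed; a pose out of reach is approached as far as the arm can. A call is refused whole if a number of a shift passes 62.5 or a number of a turn 0.188, either way. A call with a gripper value outside its range is refused whole. The fingers move at their own pace and stop on an object; FORCE is the grip in N (left out, the last holds). Time passes only in rows, so rows that do not move let the fingers close. It gives the time, the measured TCP pose, the force, the opening and the grip force at its end, in the units of the state.
- env.get_state(): the state, without advancing time (a new reading comes with each control period).
- viewer.read_camera(name): name is "scene" or "top" or "wrist"; returns a dict with "frame" (480x640x3 uint8, red, green, blue), "vertical_fov" (degrees; the focal length in pixels is half the picture's height over the tangent of half this angle, whatever the lens; pixels are square), "cx", "cy" (the principal point, pixels), "extrinsics" (4x4, takes a point from camera to world coordinates). Camera axes: x right, y up, looking along -z (the intrinsics and any distortion apply to the point x, -y, -z); pixel columns grow to the right and rows downward; lengths in m; the calibration is good to about 2 mm. A picture is of the moment at which its call begins. There is no depth.
- order.close_job(): hands the job in; it is judged then, once.
The state is a dict: "time": time; "joints": joint angles; "joint_vel": joint speeds; "joint_efforts": joint torques, N m; "tcp_pos": TCP position; "ee_rot": TCP orientation; "ft_force": force on the tool from outside, world axes, zero at the start; "wrist_torque": the same for the moment, N m; "finger_gap": finger opening in m; "grasp_force": force on a finger pad.
Only numpy, scipy, OpenCV 4.12 (cv2) and the standard library are available. Lean on these libraries where they do the work, as an engineer would, in place of code of your own. Each camera call takes 0.05 s, during which the arm holds its last target. There are 200 camera calls.

## Task

The seed-sizing gauge on the worktop stands too wide. Lay a fingertip on top of its knurled thumbwheel and roll it towards the jaws, stroke by stroke, until the gap has closed so far that the sliding jaw's blue pointer lines up with the red mark, then take the hand away. Move the jaw by the wheel only: do not push the jaw or the red mark themselves, and leave the jar, the vial and the stopper where they stand.

Things in the scene. Friction and masses are not known exactly. Their poses are not given: they have to be found in the camera images.
- gauge: Fixed grey bench gauge, base plate 110 x 240 mm, 10 mm thick. Origin on the worktop under the middle of the guide rods; z up, y along the rods: the sliding jaw closes towards +y. Fixed jaw: face at y = 70 mm, back at 105, top 46 mm high. Wheel housing: centre y = -65 mm, 64 mm long, 52 mm wide over its cheeks, whose tops are 56 mm high, 10 mm below the wheel's top.
- wheel_top (a point): Top of the knurled thumbwheel (dark, brass ribs, one yellow; 50 mm diameter, 30 mm wide, axle along the gauge's x) when unpressed, mid-width, 66 mm above the worktop; fixed to the gauge. Wheel and jaw are sprung: they give straight down, from about 2.5 N, 1 mm per 2 N, at most 4 mm. A finger pressing it 2 to 3 mm down and moving along the gauge's y carries the rim by friction.
- thumbwheel (a joint): Angle of the thumbwheel (rad), 0 at the start, stops at -0.5 and 5.75. Grows as the wheel's top moves towards the jaws (gauge +y). It drives the jaw 8 mm per rad, both ways: 25 mm of rim makes 8 mm of jaw. It stays where it is left.
- jaw: Sliding steel jaw, 56 x 34 mm, top 46 mm high, driven by the wheel. Origin at the tip of its blue pointer (6 mm wide, on the gauge's -x side), level with the jaw's face, at gauge x = -40 mm, 20 mm above the worktop; axes as the gauge's. Starts 52 mm from the fixed jaw's face.
- mark: Red rider, the gauge mark, on the white scale strip along the gauge's -x side; 12 x 14 x 12 mm with a 6 mm wide tip. Origin at the tip, gauge x = -42 mm, 20 mm above the worktop, axes as the gauge's. It starts 18 to 34 mm ahead (gauge +y) of the pointer and is to stay where it is.
- seed_jar: Loose glass seed jar with yellow lid, 75 mm diameter, 97 mm tall, origin at the centre of its underside. Bystander, behind the gauge.
- vial: Loose glass vial with white cap, 21 mm diameter, 54 mm tall, origin at the centre of its underside. Bystander, behind the wheel.
- stopper: Loose red-brown rubber stopper, 17 mm diameter, 22 mm tall, origin at the centre of its underside. Bystander, in front of the gauge.
- stereo_microscope: Fixed grey stereo microscope on the robot's right, 430 mm tall, footprint about 370 x 214 mm; not part of the work. It stands beside the way from the robot's start to the gauge: pass above it or round it.

How it is judged:
At the end, for the whole second after the job is handed in: The jaw's blue pointer is within 3 mm of the red mark's tip along the gauge, and the wheel is at rest (y of jaw in the frame of mark between -0.003 and 0.003 m and velocity of joint thumbwheel between -0.05 and 0.05 rad/s); the robot touches nothing.
It fails at once if the robot pushes the sliding jaw itself (over 1.5 N) (contact force between any of the arm, the fingers and jaw above 1.5 N).
It fails at once if the red mark is shifted by more than 3 mm (distance of mark from where it was at the start of the episode above 0.003 m).
It fails at once if the jar, the vial or the stopper is lifted or shifted by more than 15 mm (distance of any of seed_jar, vial, stopper from where it was at the start of the episode above 0.015 m).
It also fails if it takes over 61 s, if anything falls off the work surface, if the arm or the gripper's body presses on something with over 40 N, if the wrist force passes 120 N, or if a joint passes its speed limit or range.

## Working session

There is one attempt and no reset: what is moved stays moved. The work goes in short steps, Python scripts to look and compute and a shell command to move; the robot and the scene stay as the last step left them, time stands still between calls to the robot, and variables do not carry over. Pictures are saved under pics/ and viewed, at most 10 in all, crops included, and the job is handed in when it is done.

```bash
mkdir -p pics; cat > h.py <<'E'
import numpy as np, cv2
from cell import env, viewer, order
def grab(n,f):
    c=viewer.read_camera(n); cv2.imwrite(f'pics/{f}.png',cv2.cvtColor(c['frame'],cv2.COLOR_RGB2BGR))
    np.savez(f'pics/{f}.npz',**{k:v for k,v in c.items()}); return c
def load(f): return dict(np.load(f'pics/{f}.npz',allow_pickle=True))
def px2w(c,u,v,z):
    f=240/np.tan(np.radians(float(c['vertical_fov']))/2); E=c['extrinsics']
    d=E[:3,:3]@np.array([(u-c['cx'])/f,-(v-c['cy'])/f,-1]); o=E[:3,3]
    return o+d*(z-o[2])/d[2]
def w2px(c,p):
    f=240/np.tan(np.radians(float(c['vertical_fov']))/2); E=c['extrinsics']
    q=E[:3,:3].T@(np.array(p)-E[:3,3]); return c['cx']-f*q[0]/q[2], c['cy']+f*q[1]/q[2]
E
python3 - <<'E'
from h import *
for n in('top','scene'):
    c=grab(n,n+'0'); print(n,[ (k,v) for k,v in c.items() if k!='frame'])
s=env.get_state(); print({k:np.round(v,3) for k,v in s.items()})
E
```

```text
top [('vertical_fov', 54.31504178043133), ('cx', 319.62734748714104), ('cy', 238.71121880391811), ('extrinsics', array([[ 0.12069332,  0.97270599, -0.19818219,  0.30949981],
       [-0.99267231,  0.11944814, -0.01827103, -0.10907943],
       [ 0.00590015,  0.19893516,  0.97999489,  1.20569825],
       [ 0.        ,  0.        ,  0.        ,  1.        ]]))]
scene [('vertical_fov', 45.994723881936196), ('cx', 322.7853001371261), ('cy', 237.5762507430819), ('extrinsics', array([[-0.91478555,  0.31336848, -0.25488742,  0.254392  ],
       [-0.40392247, -0.71549343,  0.57001385,  0.5040038 ],
       [-0.0037459 ,  0.62439519,  0.78109962,  0.89324257],
       [ 0.        ,  0.        ,  0.        ,  1.        ]]))]
{'time': np.float64(0.1), 'joints': array([ 1.058,  0.478,  0.022,  1.556, -0.011,  1.109, -0.083]), 'joint_vel': array([-0.001, -0.001,  0.001, -0.002, -0.001, -0.001, -0.001]), 'joint_efforts': array([ 5.0000e-03, -5.9776e+01,  1.6140e+00, -2.8195e+01,  1.3000e-02,
        5.0000e-03,  0.0000e+00]), 'tcp_pos': array([ 0.266, -0.62 ,  0.23 ]), 'ee_rot': array([-3.076e+00, -6.310e-01,  1.000e-03]), 'ft_force': array([-0.443, -0.023, -0.252]), 'wrist_torque': array([-0.037, -0.013, -0.005]), 'grasp_force': np.float64(0.0), 'finger_gap': np.float64(0.085)}
```

View pics/top0.png

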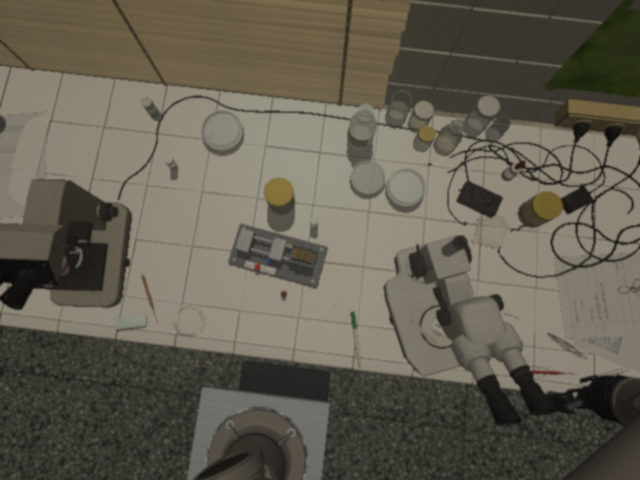

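View pics/scene0.png

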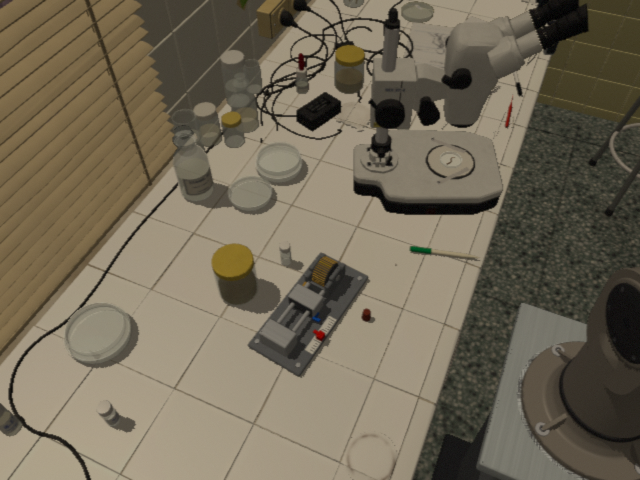

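The top view shows the gauge at about (278,256), with the wheel near (303,255) and the microscope at about (440,320). The scene view shows the gauge at about (308,312), the wheel at (325,268), the blue pointer at (317,319) and the red mark at (320,335). I'll enlarge the gauge in both.

```bash
python3 - <<'E'
from h import *
a=load('top0')['frame'][215:295,220:335]; b=load('scene0')['frame'][245:380,240:380]
A=cv2.resize(a,None,fx=6.9,fy=6.9,interpolation=cv2.INTER_CUBIC); 
B=cv2.resize(b,None,fx=4.4,fy=4.4,interpolation=cv2.INTER_CUBIC)
for n,i in(('ca',A),('cb',B)): print(i.shape); cv2.imwrite(f'pics/{n}.png',i[:,:,::-1])
E
```

```text
(552, 794, 3)
(594, 616, 3)
```

View pics/ca.png

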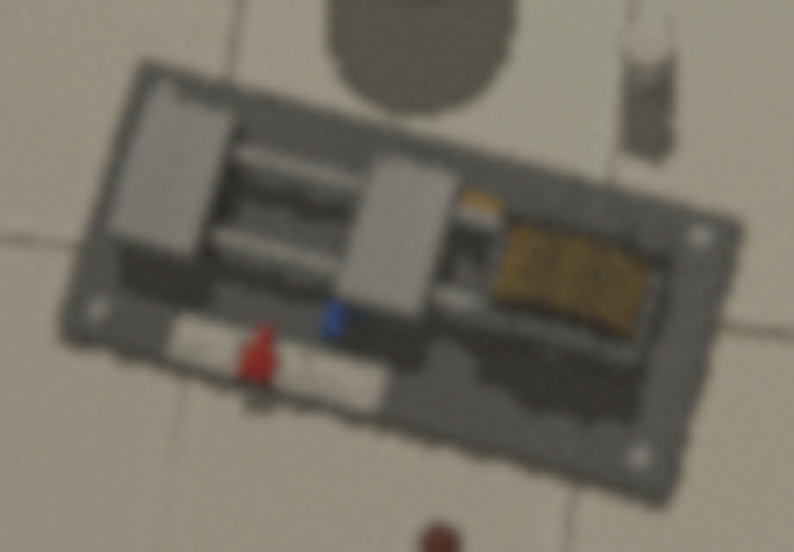

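View pics/cb.png

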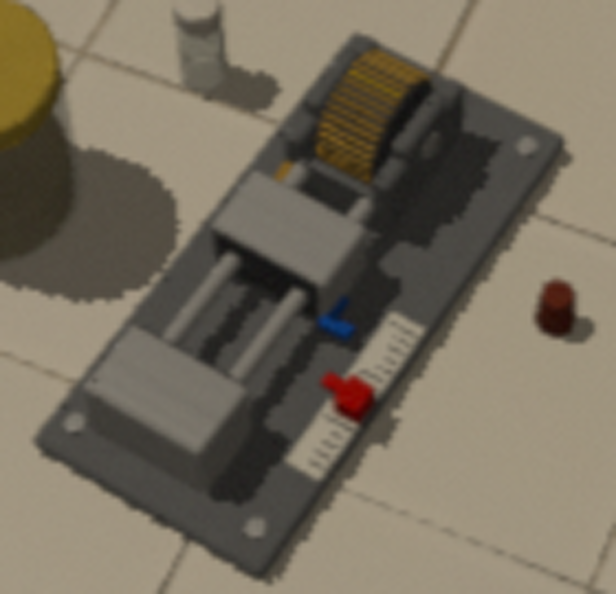

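Top crop: plate corners are at (145,60), (743,215), (668,508) and (62,345), and the wheel's ribbed top is around (575,275). Scene crop: corners are at (358,35), (565,140), (262,578) and (38,440), the blue tip at (328,322) and the red tip at (326,381). I'll fit the gauge pose from these.

```bash
cat > fit.py <<'E'
from h import *
from scipy.optimize import least_squares
T=load('top0');S=load('scene0')
t=lambda u,v:((u+.5)/6.9-.5+220,(v+.5)/6.9-.5+215)
s=lambda u,v:((u+.5)/4.4-.5+240,(v+.5)/4.4-.5+245)
def g2w(p,q): # gauge->world, p=(x,y,yaw)
    c,n=np.cos(p[2]),np.sin(p[2]); return np.array([p[0]+c*q[0]-n*q[1],p[1]+n*q[0]+c*q[1],q[2]])
obs=[]
for c,f,l in((T,t,[(145,60),(743,215),(668,508),(62,345)]),(S,s,[None,(358,35),(565,140),(262,578),(38,440)])):
    cor=[(.055,.12),(.055,-.12),(-.055,-.12),(-.055,.12)] 
    if l[0] is None: l=l[1:]; cor=cor[1:]+cor[:1]; 
    obs+=[(c,f(*l[i]),cor[i]+(.01,)) for i in range(4)]
# fixed jaw top corners, in both
obs+=[(T,t(158,82),(.028,.105,.046)),(T,t(235,110),(.028,.07,.046)),(T,t(192,255),(-.028,.07,.046)),(T,t(105,228),(-.028,.105,.046))]
E
cat > run.py <<'E'
from fit import *
# resolve scene corner correspondence: wheel end corners are image-top
r=lambda p:np.concatenate([np.subtract(w2px(c,g2w(p,q)),o) for c,o,q in obs])
for sub in (obs[:4],obs[4:8],obs):
    f=lambda p:np.concatenate([np.subtract(w2px(c,g2w(p,q)),o) for c,o,q in sub])
    R=least_squares(f,[.55,0,.0]); p=R.x; print(np.round(p,4),np.round(R.fun,1), 'wheel',np.round(g2w(p,(0,-.065,.066)),4))
np.save('g.npy',p)
inv=lambda w:(np.cos(p[2])*(w[0]-p[0])+np.sin(p[2])*(w[1]-p[1]),-np.sin(p[2])*(w[0]-p[0])+np.cos(p[2])*(w[1]-p[1]))
for n,w in dict(blueS=px2w(S,*s(328,322),.02),redS=px2w(S,*s(326,381),.02),blueT=px2w(T,*t(330,318),.02),redT=px2w(T,*t(266,327),.02),wheelT=px2w(T,*t(575,275),.062),stop=px2w(T,*t(440,535),.02),vialcap=px2w(T,*t(648,38),.054)).items(): print(n,np.round(w,3),np.round(inv(w),4))
E
python3 run.py
```

```text
[ 0.495   0.0148 -0.1368] [-0.9  0.4  1.   0.9  1.  -0.6 -1.2 -0.8] wheel [ 0.4861 -0.0496  0.066 ]
[ 0.4953  0.0201 -0.1443] [-0.5 -1.   1.6 -0.4  0.4  0.4 -1.4  0.4] wheel [ 0.486  -0.0442  0.066 ]
[ 0.4983  0.0168 -0.1567] [-0.8 -1.7  0.5  0.6 -0.2 -1.2 -1.9 -3.1 -0.4 -2.6  1.2 -1.6 -1.3 -2.1
 -2.5 -2.5 -2.6  3.3 -0.6  3.  -1.1  2.9 -1.8  3.1] wheel [ 0.4881 -0.0474  0.066 ]
blueS [0.48 0.04 0.02] [-0.0219  0.0197]
redS [0.469 0.065 0.02 ] [-0.0361  0.0426]
blueT [0.476 0.039 0.02 ] [-0.0254  0.0183]
redT [0.47  0.062 0.02 ] [-0.0351  0.0401]
wheelT [ 0.496 -0.051  0.062] [ 0.0087 -0.0677]
stop [ 0.401 -0.013  0.02 ] [-0.0911 -0.0442]
vialcap [ 0.588 -0.066  0.054] [ 0.1019 -0.0681]
```

```bash
cat > run.py <<'E'
from fit import *
obs+=[(S,s(140,328),(.028,.07,.046)),(S,s(247,383),(-.028,.07,.046)),(S,s(197,452),(-.028,.105,.046)),(S,s(86,390),(.028,.105,.046))]
obs=[(c,o,q,k in range(8)) for k,(c,o,q) in enumerate(obs)]
f=lambda p,sub=None:np.concatenate([np.subtract(w2px(c,g2w(p,np.array(q)+[p[3]*pl,0,0])),o) for c,o,q,pl in sub])
for sub in ([o for o in obs if o[0] is T],[o for o in obs if o[0] is S],obs):
    R=least_squares(f,[.55,0,0,0],kwargs=dict(sub=sub)); p=R.x; print(np.round(p,4),np.round(R.fun,1), 'wheel',np.round(g2w(p,(0,-.065,.066)),4))
np.save('g.npy',p)
inv=lambda w:(np.cos(p[2])*(w[0]-p[0])+np.sin(p[2])*(w[1]-p[1]),-np.sin(p[2])*(w[0]-p[0])+np.cos(p[2])*(w[1]-p[1]))
for n,w in dict(blueS=px2w(S,*s(328,322),.02),redS=px2w(S,*s(326,381),.02),blueT=px2w(T,*t(330,318),.02),redT=px2w(T,*t(266,327),.02),wheelT=px2w(T,*t(575,275),.062),wheelS=px2w(S,*s(375,105),.062),stop=px2w(T,*t(440,535),.02),vialcap=px2w(T,*t(648,38),.054)).items(): print(n,np.round(w,3),np.round(inv(w),4))
st=env.get_state(); from scipy.spatial.transform import Rotation as R3
M=R3.from_rotvec(st['ee_rot']).as_matrix(); print(np.round(M,3))
w=g2w(p,(0,-.065,.066)); print('tool shift to wheel', np.round(M.T@(w-st['tcp_pos'])*1000), 'closing dir in world', M[:,1])
E
python3 run.py
```

```text
[ 0.508   0.0135 -0.1387 -0.0131] [-1.   0.2  0.8  1.   0.8 -0.6 -1.4 -0.9 -1.1  0.4  0.9 -0.2  0.8 -0.2
  0.1  0.2] wheel [ 0.499  -0.0509  0.066 ]
[ 0.5051  0.0184 -0.1442 -0.01  ] [-0.4 -1.1  1.6 -0.5  0.5  0.2 -1.4  0.3 -1.4 -1.6  1.3  1.1  0.9  1.3
 -1.2 -0.5] wheel [ 0.4958 -0.0459  0.066 ]
[ 0.5063  0.0166 -0.1423 -0.011 ] [-2.  -0.1 -0.2  0.9 -0.4 -0.7 -2.5 -1.4 -0.2 -1.7  1.8 -1.3  1.1 -0.6
 -0.9 -0.4 -2.4  0.8 -0.3  0.3 -0.5  0.3 -1.2  0.6 -1.5 -2.6  1.2  0.
  0.9  0.2 -1.2 -1.5] wheel [ 0.4971 -0.0477  0.066 ]
blueS [0.48 0.04 0.02] [-0.0296  0.0191]
redS [0.469 0.065 0.02 ] [-0.0434  0.0422]
blueT [0.476 0.039 0.02 ] [-0.033   0.0177]
redT [0.47  0.062 0.02 ] [-0.0425  0.0396]
wheelT [ 0.496 -0.051  0.062] [-0.0002 -0.0688]
wheelS [ 0.493 -0.039  0.062] [-0.0048 -0.0567]
stop [ 0.401 -0.013  0.02 ] [-0.0996 -0.0438]
vialcap [ 0.588 -0.066  0.054] [ 0.093  -0.0705]
[[ 0.919  0.394 -0.001]
 [ 0.394 -0.919  0.001]
 [-0.    -0.002 -1.   ]]
tool shift to wheel [ 438. -435.  165.] closing dir in world [ 0.39387732 -0.91916153 -0.00165274]
```

```bash
python3 - <<'E'
from h import *
T=load('top0');S=load('scene0')
for u,v,z in[(385,285,.0),(415,375,.0),(460,365,.0),(440,240,.3),(530,400,.4),(510,420,.4),(470,350,.4),(480,300,.4)]: print('T',u,v,z,np.round(px2w(T,u,v,z),3))
for u,v,z in[(355,190,0),(380,210,0),(495,210,0),(500,180,0),(585,25,.4),(500,40,.4),(390,10,.43)]: print('S',u,v,z,np.round(px2w(S,u,v,z),3))
for c,n in((T,'T'),(S,'S')): print(n,w2px(c,(.266,-.62,.231)),w2px(c,(.266,-.62,.45)))
E
```

```text
T 385 285 0.0 [ 0.453 -0.269  0.   ]
T 415 375 0.0 [ 0.239 -0.364  0.   ]
T 460 365 0.0 [ 0.277 -0.473  0.   ]
T 440 240 0.3 [ 0.519 -0.329  0.3  ]
T 530 400 0.4 [ 0.246 -0.471  0.4  ]
T 510 420 0.4 [ 0.21  -0.439  0.4  ]
T 470 350 0.4 [ 0.314 -0.368  0.4  ]
T 480 300 0.4 [ 0.399 -0.38   0.4  ]
S 355 190 0 [ 0.535 -0.297 -0.   ]
S 380 210 0 [ 0.466 -0.264  0.   ]
S 495 210 0 [ 0.244 -0.361  0.   ]
S 500 180 0 [ 0.255 -0.452  0.   ]
S 585 25 0.4 [ 0.208 -0.42   0.4  ]
S 500 40 0.4 [ 0.322 -0.324  0.4  ]
S 390 10 0.43 [ 0.492 -0.287  0.43 ]
T (np.float64(567.3026108838637), np.float64(387.0854491367601)) (np.float64(641.6985156128449), np.float64(402.9464078052394))
S (np.float64(539.9643250417151), np.float64(45.49122646368838)) (np.float64(577.026583024393), np.float64(-65.818984377464))
```

```bash
python3 -m pendant '[[0,0,-60,0,0,0,0],[0,0,-60,0,0,0,0],[0,0,-60,0,0,0,0],[0,0,-60,0,0,0,0],[0,0,-60,0,0,0,0],[0,0,0,0,0,0,0],[0,0,0,0,0,0,0]]' 30; cat > to.py <<'E'
from h import *
from scipy.spatial.transform import Rotation as R3
import sys
p=np.load('g.npy'); st=env.get_state(); M=R3.from_rotvec(st['ee_rot']).as_matrix()
c,n=np.cos(p[2]),np.sin(p[2]); G=np.array([[c,-n,0],[n,c,0],[0,0,1.]])
goal=np.array([[1,0,0],[0,-1,0],[0,0,-1.]]); goal=G@goal
w=G@np.array([0,-.065,.066])+[p[0],p[1],0]
print('t',st['time'],'tcp',np.round(st['tcp_pos'],4),'gauge xyz mm rel wheel',np.round(G.T@(st['tcp_pos']-w)*1000,1))
print('shift tool mm',np.round(M.T@(w-st['tcp_pos'])*1000,1),'turn',np.round(R3.from_matrix(M.T@goal).as_rotvec(),3))
print('F gauge',np.round(G.T@st['ft_force'],2),'gap',st['finger_gap'],'q',np.round(st['joints'],2))
E
python3 to.py
```

```text
time: 0.98
tcp_pos: [0.2659, -0.6204, 0.5302]
ee_rot: [-3.076, -0.631, 0.001]
ft_force: [0.3, 0.6, -1.4]
finger_gap: -0.0001
grasp_force: 0.0
t 0.975 tcp [ 0.2659 -0.6204  0.5302] gauge xyz mm rel wheel [-147.7 -599.6  464.2]
shift tool mm [ 438.1 -434.6  464.8] turn [-0.001  0.     0.547]
F gauge [ 0.21  0.61 -1.37] gap -5.084981191261052e-05 q [ 1.04  0.39  0.05  1.04 -0.02  1.72 -0.08]
```

```bash
python3 -m pendant '[[43,-43,0,0,0,0,0],[43,-43,0,0,0,0,0],[43,-43,0,0,0,0,0],[43,-43,0,0,0,0,0],[43,-43,0,0,0,0,0],[43,-43,0,0,0,0,0],[43,-43,0,0,0,0,0],[43,-43,0,0,0,0,0],[43,-43,0,0,0,0,0],[43,-43,0,0,0,0,0],[0,0,0,0,0,0,0]]'; python3 to.py
```

```text
time: 2.35
tcp_pos: [0.492, -0.0504, 0.529]
ee_rot: [-3.071, -0.646, 0.005]
ft_force: [-0.1, -0.6, 0.2]
finger_gap: -0.0
grasp_force: 0.0
t 2.35 tcp [ 0.492  -0.0504  0.529 ] gauge xyz mm rel wheel [ -4.7  -3.3 463. ]
shift tool mm [  7.    1.3 463. ] turn [-0.003  0.004  0.557]
F gauge [-0.02 -0.64  0.21] gap -2.7657932225428907e-05 q [ 0.38  0.06 -0.43  1.45  0.02  1.64 -1.2 ]
```

Turn and descend to about 100 mm above the wheel, then check with the wrist camera.

```bash
python3 -m pendant '[[0,0,40,0,0,0.18,0],[0,0,40,0,0,0.18,0],[0,0,40,0,0,0.185,0],[0,0,60,0,0,0,0],[0,0,60,0,0,0,0],[0,0,60,0,0,0,0],[0,0,60,0,0,0,0],[0,0,0,0,0,0,0],[0,0,0,0,0,0,0]]'; python3 to.py; python3 - <<'E'
from h import *
c=grab('wrist','w0'); print(c['extrinsics'].round(3),c['cx'],c['cy'],c['vertical_fov'])
E
```

```text
time: 3.48
tcp_pos: [0.4923, -0.0563, 0.1726]
ee_rot: [3.134, -0.221, 0.002]
ft_force: [0.1, 0.1, -0.2]
finger_gap: 0.0001
grasp_force: 0.0
t 3.475 tcp [ 0.4923 -0.0563  0.1726] gauge xyz mm rel wheel [ -3.4  -9.2 106.6]
shift tool mm [  3.3  -9.1 106.6] turn [-0.    -0.001  0.001]
F gauge [ 0.06  0.07 -0.22] gap 5.519415626716732e-05 q [ 0.33  0.28 -0.4   2.01  0.14  0.87 -1.86]
[[-0.141  0.95   0.277  0.562]
 [-0.99  -0.135 -0.039 -0.067]
 [ 0.    -0.28   0.96   0.316]
 [ 0.     0.     0.     1.   ]] 319.10465807043755 242.0772994949798 69.76215112310027
```

View pics/w0.png

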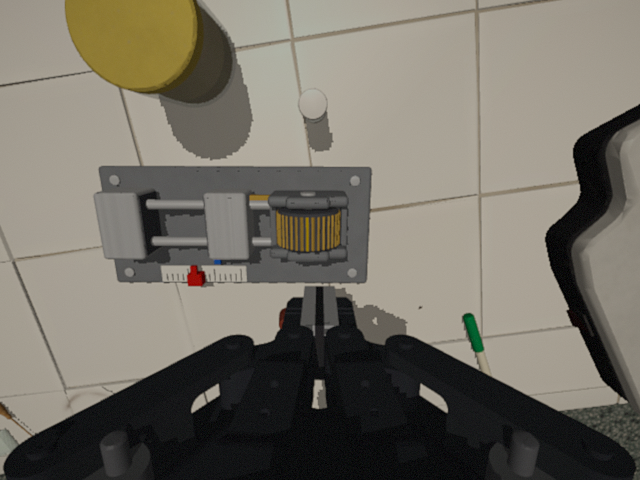

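The wrist view shows the wheel with cheeks at u 271–347. The back cheek is at v≈200 and the front cheek at v≈256. The blue pointer is at (217,262), the red tip at (195,266), and the plate corners are at (102,166), (371,168), (366,283) and (117,283). I'll refine the pose from this.

```bash
cat > run2.py <<'E'
from fit import *
W=load('w0')
ob=[((102,166),(.055,.12,.01),1),((371,168),(.055,-.12,.01),1),((366,283),(-.055,-.12,.01),1),((117,283),(-.055,.12,.01),1),
((94,193),(.028,.105,.046),0),((138,193),(.028,.07,.046),0),((146,258),(-.028,.07,.046),0),((105,259),(-.028,.105,.046),0)]
f=lambda p:np.concatenate([np.subtract(w2px(W,g2w(p,np.array(q)+[p[3]*pl,0,0])),o) for o,q,pl in ob])
R=least_squares(f,[.5,0,-.14,0]); p=R.x; print(np.round(p,4),np.round(R.fun,1),'wheel',np.round(g2w(p,(0,-.065,.066)),4))
inv=lambda w:np.round((np.cos(p[2])*(w[0]-p[0])+np.sin(p[2])*(w[1]-p[1]),-np.sin(p[2])*(w[0]-p[0])+np.cos(p[2])*(w[1]-p[1])),4)
for n,a in dict(blue=(217,262,.02),red=(195,266,.02),wheel=(307,226,.064),cheekb=(309,199,.056),cheekf=(308,256,.056)).items(): print(n,inv(px2w(W,*a)))
E
python3 run2.py
```

```text
[ 0.5068  0.0145 -0.1493 -0.0093] [-4.  -0.4  3.  -0.2  2.   1.7  0.7 -0.1 -1.3 -1.1 -0.5 -0.8  0.9  1.8
 -0.4  0.5] wheel [ 0.4971 -0.0498  0.066 ]
blue [-0.0388  0.0201]
red [-0.0428  0.0405]
wheel [ 0.0062 -0.0634]
cheekb [ 0.0253 -0.0647]
cheekf [-0.0203 -0.0639]
```

```bash
python3 -m pendant '[[4,6,50,0,0,0,0],[0,0,40,0,0,0,0],[0,0,10,0,0,0,0],[0,0,0,0,0,0,0],[0,0,0,0,0,0,0]]'; python3 to.py; python3 -m pendant '[[0,0,3,0,0,0,0],[0,0,3,0,0,0,0],[0,0,0,0,0,0,0],[0,0,0,0,0,0,0]]'; python3 to.py
```

```text
time: 4.15
tcp_pos: [0.4966, -0.0624, 0.0733]
ee_rot: [3.134, -0.22, 0.006]
ft_force: [0.7, 0.9, -0.1]
finger_gap: 0.0
grasp_force: 0.0
t 4.15 tcp [ 0.4966 -0.0624  0.0733] gauge xyz mm rel wheel [  1.6 -14.6   7.3]
shift tool mm [ -1.6 -14.6   7.3] turn [-0.    -0.004  0.002]
F gauge [ 0.54  1.03 -0.11] gap 3.1052054651676854e-05 q [ 0.29  0.44 -0.36  2.08  0.25  0.66 -1.94]
time: 4.65
tcp_pos: [0.4949, -0.0624, 0.0653]
ee_rot: [-3.134, 0.22, 0.0]
ft_force: [0.4, 0.1, -0.5]
finger_gap: -0.0
grasp_force: 0.0
t 4.65 tcp [ 0.4949 -0.0624  0.0653] gauge xyz mm rel wheel [ -0.1 -14.8  -0.7]
shift tool mm [  0.1 -14.8  -0.7] turn [0.    0.    0.002]
F gauge [ 0.39  0.13 -0.55] gap -3.692900489180014e-05 q [ 0.29  0.45 -0.35  2.09  0.25  0.64 -1.95]
```

```bash
python3 -m pendant '[[0,0,2,0,0,0,0],[0,0,0,0,0,0,0]]'; python3 to.py; python3 -m pendant '[[0,-3,0,0,0,0,0],[0,-3,0,0,0,0,0],[0,0,0,0,0,0,0]]'; python3 to.py;  python3 -m pendant '[[0,-3,0,0,0,0,0],[0,-3,0,0,0,0,0],[0,-3,0,0,0,0,0],[0,0,0,0,0,0,0]]'; python3 to.py
```

```text
time: 4.9
tcp_pos: [0.495, -0.0626, 0.0634]
ee_rot: [3.134, -0.22, 0.0]
ft_force: [-1.2, -1.2, 4.1]
finger_gap: 0.0001
grasp_force: 2.0
t 4.9 tcp [ 0.495  -0.0626  0.0634] gauge xyz mm rel wheel [  0.1 -15.   -2.6]
shift tool mm [ -0.1 -15.   -2.6] turn [ 0.    -0.     0.002]
F gauge [-1.06 -1.32  4.06] gap 7.915625445565591e-05 q [ 0.29  0.45 -0.35  2.09  0.26  0.64 -1.95]
time: 5.28
tcp_pos: [0.496, -0.0561, 0.0637]
ee_rot: [3.134, -0.22, 0.001]
ft_force: [-2.4, -0.3, 5.6]
finger_gap: -0.0001
grasp_force: 3.3
t 5.275 tcp [ 0.496  -0.0561  0.0637] gauge xyz mm rel wheel [ 0.2 -8.4 -2.3]
shift tool mm [-0.1 -8.4 -2.3] turn [ 0.    -0.001  0.002]
F gauge [-2.29 -0.67  5.59] gap -0.00014106167272782524 q [ 0.28  0.45 -0.35  2.09  0.26  0.64 -1.96]
time: 5.78
tcp_pos: [0.4974, -0.0467, 0.0638]
ee_rot: [-3.134, 0.219, -0.001]
ft_force: [-1.6, -0.2, 7.0]
finger_gap: 0.0
grasp_force: 3.4
t 5.775 tcp [ 0.4974 -0.0467  0.0638] gauge xyz mm rel wheel [ 0.2  1.  -2.2]
shift tool mm [-0.2  1.  -2.2] turn [-0.    -0.001  0.003]
F gauge [-1.54 -0.37  7.04] gap 4.277329025858081e-06 q [ 0.26  0.45 -0.35  2.09  0.26  0.64 -1.98]
```

```bash
python3 -m pendant '[[0,-3,0,0,0,0,0],[0,-3,0,0,0,0,0],[0,-3,0,0,0,0,0],[0,-3,0,0,0,0,0],[0,-2,0,0,0,0,0],[0,0,0,0,0,0,0]]'; python3 to.py; python3 -m pendant '[[0,0,-14,0,0,0,0],[0,0,0,0,0,0,0],[0,0,0,0,0,0,0]]'; python3 - <<'E'
from h import *
c=grab('wrist','w1'); F=c['frame']; p=np.load('g.npy')
from fit import g2w
print(w2px(c,g2w(p,(-.042,.041,.02))))
u,v=map(int,w2px(c,g2w(p,(-.03,.03,.02)))); u0,v0=max(u-80,0),max(v-60,0); print(u0,v0)
cv2.imwrite('pics/w1c.png',cv2.resize(F[v0:v0+120,u0:u0+160,::-1],None,fx=5,fy=5,interpolation=cv2.INTER_CUBIC))
E
```

```text
time: 6.52
tcp_pos: [0.4994, -0.0328, 0.0635]
ee_rot: [-3.133, 0.219, -0.001]
ft_force: [-0.7, 2.1, 3.4]
finger_gap: -0.0001
grasp_force: 2.2
t 6.525 tcp [ 0.4994 -0.0328  0.0635] gauge xyz mm rel wheel [ 0.2 15.1 -2.5]
shift tool mm [-0.2 15.1 -2.5] turn [-0.001 -0.001  0.003]
F gauge [-0.98  2.01  3.41] gap -0.00012851347036302066 q [ 0.23  0.46 -0.36  2.08  0.26  0.64 -2.01]
time: 6.9
tcp_pos: [0.4988, -0.034, 0.0774]
ee_rot: [3.134, -0.221, 0.0]
ft_force: [-0.3, 0.2, 0.1]
finger_gap: 0.0002
grasp_force: 0.0
(np.float64(176.76460453232377), np.float64(321.800611685111))
111 245
```

View pics/w1c.png

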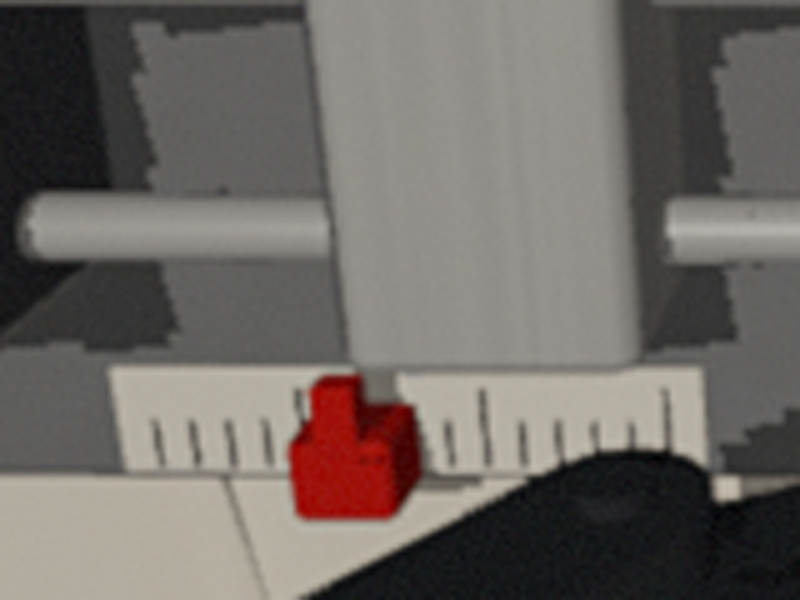

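The crop shows the red tip centred at about u=337, v=380 and the jaw's front face edge running from (308,0) to (352,362). The jaw has moved, and the pointer is hidden under it.

```bash
cat > m.py <<'E'
from fit import *
p=np.load('g.npy')
inv=lambda w:np.round((np.cos(p[2])*(w[0]-p[0])+np.sin(p[2])*(w[1]-p[1]),-np.sin(p[2])*(w[0]-p[0])+np.cos(p[2])*(w[1]-p[1])),4)
E
python3 - <<'E'
from m import *
W=load('w1'); k=lambda u,v:((u+.5)/5-.5+111,(v+.5)/5-.5+245)
for n,a,z in(('face',(352,362),.046),('face-back',(636,362),.046),('red tip top',(337,378),.026),('red origin?',(337,385),.02)): print(n,inv(px2w(W,*k(*a),z)))
W=load('w0')
for n,a,z in(('face',(205,257),.046),('back',(247,258),.046),('red',(195,266),.026)): print('w0',n,inv(px2w(W,*a,z)))
E
```

```text
face [-0.0243  0.0263]
face-back [-0.0243 -0.0058]
red tip top [-0.0375  0.0373]
red origin? [-0.0419  0.0402]
w0 face [-0.0242  0.0198]
w0 back [-0.025  -0.0149]
w0 red [-0.0395  0.0365]
```

```bash
python3 -m pendant '[[0,29,0,0,0,0,0],[0,0,0,0,0,0,0],[0,0,8,0,0,0,0],[0,0,6,0,0,0,0],[0,0,0,0,0,0,0]]'; python3 to.py; python3 -m pendant '[[0,-3,0,0,0,0,0],[0,-3,0,0,0,0,0],[0,-3,0,0,0,0,0],[0,-3,0,0,0,0,0],[0,-3,0,0,0,0,0],[0,-3,0,0,0,0,0],[0,-3,0,0,0,0,0],[0,-3,0,0,0,0,0],[0,-3,0,0,0,0,0],[0,-2,0,0,0,0,0],[0,0,0,0,0,0,0]]';python3 to.py; python3 -m pendant '[[0,0,-14,0,0,0,0],[0,0,-50,0,0,0,0],[0,0,-50,0,0,0,0],[0,0,0,0,0,0,0],[0,0,0,0,0,0,0]]'; python3 to.py; python3 - <<'E'
from m import *
c=grab('wrist','w2'); F=c['frame']
u,v=map(int,w2px(c,g2w(p,(-.03,.03,.02)))); u0,v0=max(u-50,0),max(v-40,0); print(u0,v0)
cv2.imwrite('pics/w2c.png',cv2.resize(F[v0:v0+75,u0:u0+100,::-1],None,fx=8,fy=8,interpolation=cv2.INTER_CUBIC))
E
```

```text
time: 7.58
tcp_pos: [0.4949, -0.0619, 0.063]
ee_rot: [3.134, -0.219, -0.001]
ft_force: [-2.1, -0.9, 5.4]
finger_gap: 0.0002
grasp_force: 2.6
t 7.575 tcp [ 0.4949 -0.0619  0.063 ] gauge xyz mm rel wheel [ -0.1 -14.3  -3. ]
shift tool mm [  0.2 -14.3  -3. ] turn [0.    0.001 0.003]
F gauge [-1.94 -1.23  5.36] gap 0.00018242932232496515 q [ 0.29  0.46 -0.35  2.09  0.26  0.64 -1.95]
time: 8.95
tcp_pos: [0.4991, -0.0326, 0.0634]
ee_rot: [-3.133, 0.218, -0.0]
ft_force: [-0.7, 2.1, 5.0]
finger_gap: 0.0
grasp_force: 2.3
t 8.95 tcp [ 0.4991 -0.0326  0.0634] gauge xyz mm rel wheel [-0.1 15.3 -2.6]
shift tool mm [ 0.  15.3 -2.6] turn [-0.001 -0.     0.003]
F gauge [-1.04  1.95  5.03] gap 3.848160846460454e-05 q [ 0.23  0.46 -0.35  2.08  0.26  0.64 -2.01]
time: 9.57
tcp_pos: [0.4985, -0.0342, 0.1774]
ee_rot: [3.133, -0.221, 0.0]
ft_force: [-0.6, -0.4, -0.3]
finger_gap: 0.0002
grasp_force: 0.0
t 9.575 tcp [ 0.4985 -0.0342  0.1774] gauge xyz mm rel wheel [ -0.5  13.6 111.4]
shift tool mm [  0.4  13.6 111.4] turn [ 0.001 -0.     0.001]
F gauge [-0.57 -0.48 -0.25] gap 0.00022328454956257028 q [ 0.3   0.28 -0.41  2.    0.15  0.89 -1.91]
180 215
```

View pics/w2c.png

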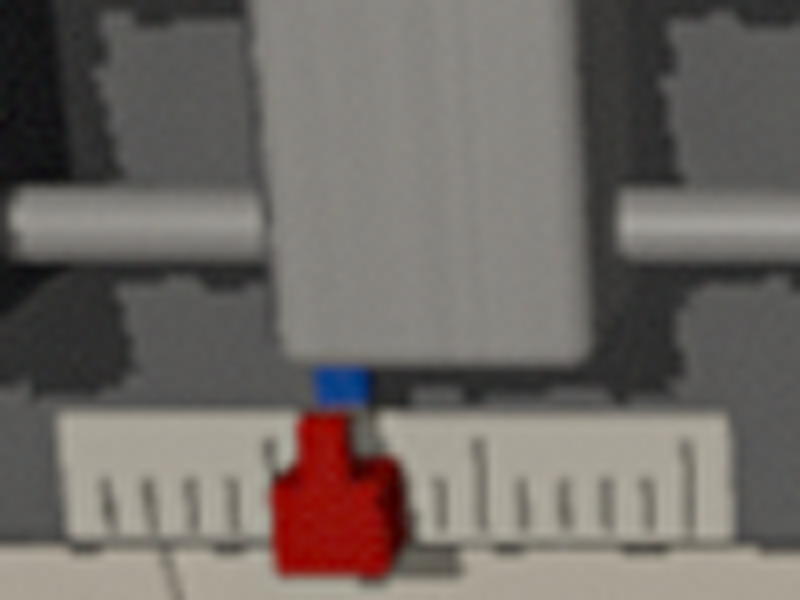

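The blue tip spans u 315–372 and the red tip 298–350, so roughly 2–3 mm remain. Parallax off the image centre makes this uncertain, so I'll move the camera directly over the pointers. There the heights don't matter.

```bash
python3 -m pendant '[[0,-45,0,0,0,0,0],[0,-44,0,0,0,0,0],[0,0,0,0,0,0,0],[0,0,0,0,0,0,0],[0,0,0,0,0,0,0]]'; cat > see.py <<'E'
from m import *
import sys
n=sys.argv[1]; c=grab('wrist',n); F=c['frame']
u,v=map(int,w2px(c,g2w(p,(-.035,.039,.02)))); u0,v0=max(u-50,0),max(v-37,0)
I=F[v0:v0+75,u0:u0+100].astype(int); r,g,b=I[...,0],I[...,1],I[...,2]
for k,m in(('blue',(b>1.6*r)&(b>60)),('red',(r>2*g)&(r>60))):
    y,x=np.nonzero(m); 
    for row in np.unique(y): print(k,row+v0,x[y==row].min()+u0,x[y==row].max()+u0,end=' | ')
    print()
print(u0,v0,c['cx'])
cv2.imwrite(f'pics/{n}c.png',cv2.resize(F[v0:v0+75,u0:u0+100,::-1],None,fx=8,fy=8,interpolation=cv2.INTER_CUBIC))
E
python3 see.py w3; python3 to.py
```

```text
time: 10.25
tcp_pos: [0.5109, 0.053, 0.1766]
ee_rot: [3.133, -0.223, -0.002]
ft_force: [0.6, 0.3, -0.6]
finger_gap: -0.0
grasp_force: 0.0
blue 250 316 317 | blue 251 315 317 | blue 252 315 317 | blue 253 315 317 | blue 254 315 317 | blue 255 315 317 | blue 256 315 317 | blue 257 315 317 | blue 258 315 318 | blue 259 315 318 | blue 260 315 319 | blue 261 315 321 | blue 262 315 321 | blue 263 315 321 | blue 264 315 321 | blue 265 316 321 | 
red 267 313 317 | red 268 312 317 | red 269 312 317 | red 270 312 317 | red 271 312 317 | red 272 311 320 | red 273 309 321 | red 274 309 321 | red 275 308 321 | red 276 308 321 | red 277 308 321 | red 278 308 321 | red 279 308 321 | red 280 308 321 | red 281 308 321 | red 282 308 321 | red 283 308 322 | red 284 308 321 | red 285 308 321 | red 286 316 321 | 
265 223 319.10465807043755
t 10.3 tcp [0.5111 0.0531 0.1768] gauge xyz mm rel wheel [ -0.4 101.8 110.8]
shift tool mm [  0.5 101.7 110.9] turn [0.001 0.001 0.   ]
F gauge [-0.49 -0.77  1.06] gap 2.2011488710618662e-05 q [ 0.15  0.31 -0.45  1.97  0.17  0.9  -2.1 ]
```

View pics/w3c.png

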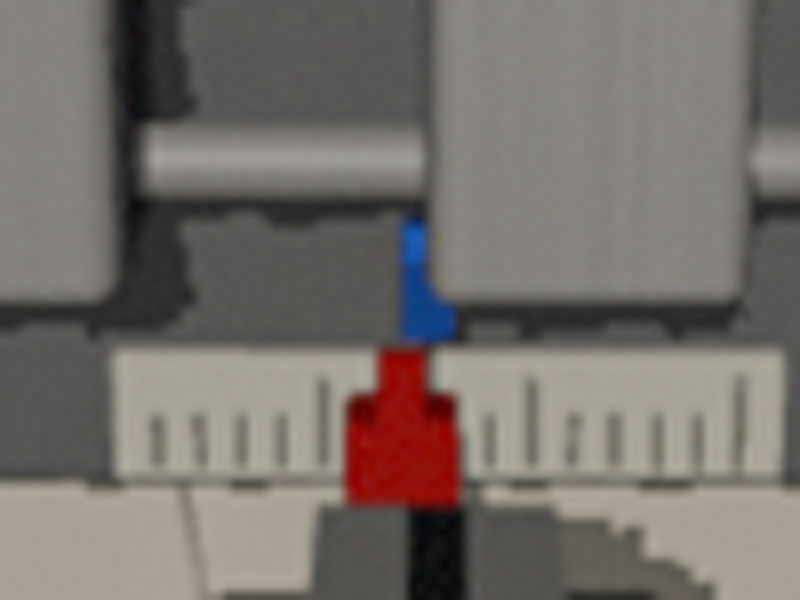

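The blue tip is centred at 427 px and the red tip at 403 px, near the optical axis. That leaves about 2.8 mm of jaw, which is about 9 mm of rim.

```bash
python3 -m pendant '[[0,53,0,0,0,0,0],[0,53,0,0,0,0,0],[0,0,0,0,0,0,0],[0,0,50,0,0,0,0],[0,0,45,0,0,0,0],[0,0,10,0,0,0,0],[0,0,0,0,0,0,0],[0,0,0,0,0,0,0]]'; python3 to.py
```

```text
time: 11.3
tcp_pos: [0.4979, -0.0504, 0.0739]
ee_rot: [-3.134, 0.22, -0.004]
ft_force: [0.3, 0.1, 0.6]
finger_gap: -0.0001
grasp_force: 0.0
t 11.3 tcp [ 0.4979 -0.0504  0.0739] gauge xyz mm rel wheel [ 1.2 -2.5  7.9]
shift tool mm [-1.3 -2.5  7.9] turn [-0.    -0.003  0.002]
F gauge [0.31 0.13 0.57] gap -0.00013552410925778707 q [ 0.28  0.44 -0.36  2.08  0.25  0.66 -1.97]
```

```bash
python3 -m pendant '[[0,2,5,0,0,0,0],[0,0,5,0,0,0,0],[0,0,0,0,0,0,0],[0,0,0,0,0,0,0]]'; python3 to.py; python3 -m pendant '[[0,-3,0,0,0,0,0],[0,-3,0,0,0,0,0],[0,-3,0,0,0,0,0],[0,0,0,0,0,0,0],[0,0,0,0,0,0,0]]'; python3 to.py; python3 -m pendant '[[0,0,-14,0,0,0,0],[0,0,-50,0,0,0,0],[0,0,-50,0,0,0,0],[0,-50,0,0,0,0,0],[0,-48,0,0,0,0,0],[0,0,0,0,0,0,0],[0,0,0,0,0,0,0],[0,0,0,0,0,0,0]]'; python3 see.py w4
```

```text
time: 11.8
tcp_pos: [0.4973, -0.0528, 0.0632]
ee_rot: [3.133, -0.221, 0.003]
ft_force: [-0.6, -0.8, 8.0]
finger_gap: 0.0004
grasp_force: 4.0
t 11.8 tcp [ 0.4973 -0.0528  0.0632] gauge xyz mm rel wheel [ 0.9 -5.  -2.8]
shift tool mm [-0.9 -5.  -2.9] turn [ 0.    -0.002  0.002]
F gauge [-0.48 -0.89  7.98] gap 0.00039911647060046846 q [ 0.27  0.46 -0.36  2.09  0.26  0.64 -1.97]
time: 12.42
tcp_pos: [0.4986, -0.0434, 0.0632]
ee_rot: [-3.134, 0.22, -0.003]
ft_force: [-0.8, 0.9, 7.2]
finger_gap: -0.0002
grasp_force: 3.9
t 12.425 tcp [ 0.4986 -0.0434  0.0632] gauge xyz mm rel wheel [ 0.9  4.5 -2.8]
shift tool mm [-0.9  4.5 -2.8] turn [-0.    -0.002  0.002]
F gauge [-0.88  0.8   7.17] gap -0.00018989649070101633 q [ 0.26  0.46 -0.36  2.08  0.26  0.64 -1.99]
time: 13.42
tcp_pos: [0.511, 0.0519, 0.1762]
ee_rot: [3.133, -0.223, -0.001]
ft_force: [-0.2, -0.7, -0.2]
finger_gap: 0.0
grasp_force: 0.0
blue 250 311 312 | blue 251 310 312 | blue 252 310 312 | blue 253 310 312 | blue 254 310 312 | blue 255 310 312 | blue 256 310 312 | blue 257 311 312 | blue 258 311 312 | blue 259 311 313 | blue 260 311 314 | blue 261 311 315 | blue 262 311 316 | blue 263 311 316 | blue 264 311 316 | blue 265 311 316 | 
red 267 312 316 | red 268 311 316 | red 269 311 316 | red 270 311 316 | red 271 311 316 | red 272 311 316 | red 273 308 319 | red 274 308 320 | red 275 308 320 | red 276 307 320 | red 277 307 320 | red 278 307 320 | red 279 307 320 | red 280 307 320 | red 281 307 320 | red 282 307 320 | red 283 307 321 | red 284 307 321 | red 285 307 320 | red 286 316 320 | 
264 223 319.10465807043755
```

View pics/w4c.png

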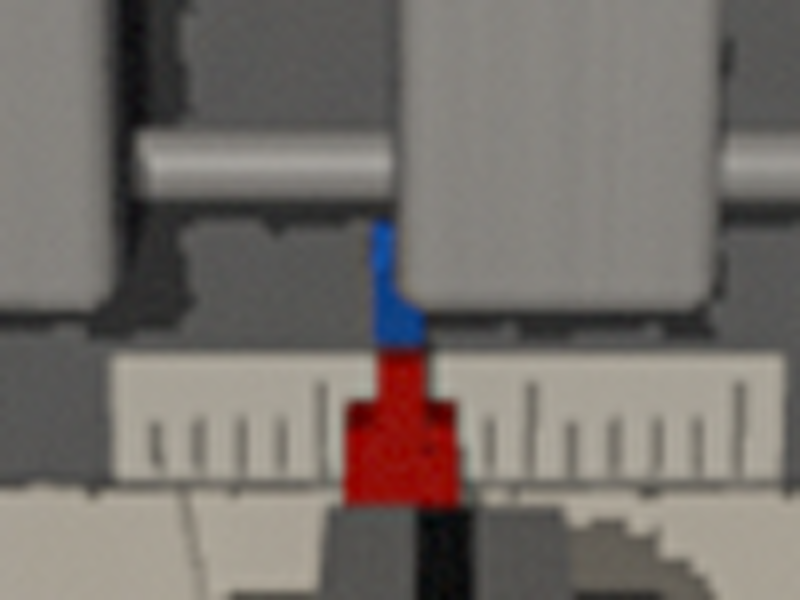

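The blue tip (373–427) and the red tip (378–428) now line up to within about 0.4 mm. The hand is about 110 mm above the wheel's top and touches nothing.

```bash
python3 -c "
from cell import order
print(order.close_job())"
```

```text
the job is handed in; nothing more can be done
None
```

I rolled the thumbwheel in three strokes until the blue pointer lined up with the red mark to within about 0.4 mm by the last picture, raised the hand clear, and handed the job in at about 13.5 s; no verdict came back.

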